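# Press home a plaque's row of badges in one run of the fingertips

## Robot

A 6-joint arm with a two-finger parallel gripper is mounted at the origin on the work surface. World frame = base frame: x ahead of the robot, y to its left, z up, the work surface at z = 0. Lengths are in m, angles in rad, forces in N, time in s.
With the tool pointing down it reaches from about 0.25 to 0.775 m from the base axis. Payload 4 kg.
Tool frame: the origin (TCP) lies at the very end of the fingers, on their centre line; the grasp point (between the pads) lies 19 mm behind it (robot.hold_point_z is the distance from the TCP to the grasp point, in m); z points along the fingers, y is the line along which they close (so a half turn about z gives the same grasp; the last joint's range is limited). The gripper opens to 94 mm and grips with 3 to 60 N. Pads are 16 mm wide; open, the fingers measure 119 mm over their backs; the gripper's body (75 mm by 177 mm) begins 78 mm behind the grasp point.
Start: joints at [1.162, 0.087, 1.371, -0, 1.684, -0.103], TCP at [0.166, 0.524, 0.206] pointing down, gripper open.
Joint ranges: [-3.1, 3.1], [-0.76, 2.03], [0.27, 2.55], [-1.08, 4.22], [0.17, 2.65], [-2.57, 2.57]. Speed limits (rad/s): [2.79, 2.79, 3.14, 3.14, 3.14, 3.14].

## Interface

Orientations are given as [roll, pitch, yaw] about the fixed x, y, z axes, in that order (R = Rz(yaw) Ry(pitch) Rx(roll)).
In Python, from bench import robot gives the robot as it stands.
- The arm moves only by the tool carry_out, never from a script. Its argument "steps" is a list of rows, each a list of 3 entries, a list of its own where there are three numbers: the shift along the tool's x, y, z in m, then the turn about the tool's z in units of 10 degrees (1.0 is 10 degrees), then the closure, from -1 (fully open) to 1 (shut). In form: [[[tx, ty, tz], roll, jaw], ...]. A call has 1 to 10 rows; each row is the pose to reach, as a shift and turn from the pose commanded when the call began, along the tool's axes at that moment; what a row does not reach only later rows make up. A row lasts 1/8 s, in which the tool goes at most 62.5 mm and 10.7 degrees, less where a joint would pass 70% of its speed; a pose out of reach is approached as far as the arm can. A call with a gripper value outside its range is refused whole. The fingers move at their own pace and stop on an object; the grip force is fixed at half the most. Time passes only in rows, so rows that repeat a pose let the fingers close. It gives the time, the measured TCP pose, the force, the opening and the grip force at its end, in the units of the state.
- robot.get_obs(): the state, without advancing time (a new reading comes with each control period).
- robot.snapshot(name): name is "scene" or "top" or "wrist"; returns a dict with "image" (384x512x3 uint8, red, green, blue), "z_map" (384x512 float32, m along the optical axis (not along the pixel's ray), 0 where there is no reading), "mtx" (3x3 intrinsics, pixels), "D" ([k1, k2, p1, p2, k3] as OpenCV has them; the pictures are not rectified), "R" (3x3) and "t" (3): a world point X has camera coordinates R X + t. Camera axes: x right, y down, z forward; pixel columns grow to the right and rows downward; lengths in m; the calibration is good to about 2 mm. A picture is of the moment at which its call begins.
- robot.close_job(): hands the job in; it is judged then, once.
The state is a dict: "time": time; "joint_positions": joint angles; "qvel": joint speeds; "joint_torque": joint torques, N m; "tool_pos": TCP position; "ee_rot": TCP orientation; "wrist_force": force on the tool from outside, world axes, zero at the start; "wrist_torque": the same for the moment, N m; "width": finger opening in m; "finger_force": force on a finger pad.
Only numpy, scipy, OpenCV 4.12 (cv2) and the standard library are available. Lean on these libraries where they do the work, as an engineer would, in place of code of your own. Each camera call takes 0.05 s, during which the arm holds its last target. There are 200 camera calls.

## Task

On the award plaque with the white name card, the curved row of seven domed badges still stands proud: run your fingertips lightly along the row, starting on the red badge and following it to the far end, so that each badge in turn is pressed fully home. Do it in one run, keeping the fingertips close over the plaque (never more than about 3 cm above it) from the first badge to the last, then move clear. Do not touch the finished plaque with the green card, and do not shift, tip or pick up the tins, cans, mug, tape or screwdriver.

Things in the scene. Friction and masses are not known exactly. Their poses are not given: they have to be found in the camera images.
- plaque: the plaque to work on: black eight-sided award plaque lying flat, fixed to the table, 210 mm (its x) by 270 mm (its y), face 18 mm above the table; WHITE name card 46 x 110 mm, gold disc 56 mm (both paper-thin). Seven domed badges stand about 42 mm apart in a curved row along its -x edge and round the corner along its -y edge. Origin at the centre of its underside, z up.
- finished: the finished plaque: same size and layout, but with a GREEN name card, and its badges already sit home (immovable). Fixed to the table. Origin at the centre of its underside.
- badge1 (a joint): how far the first badge is pressed in, m: 0 fully proud, 0.004 fully home; it starts between 0 and 0.0006. It stays where it is left
- badge1_top (a point): top centre of the first badge's dome, RED, where the run starts; at x -78, y 80 mm in the plaque's frame. Low dome 28 mm across; proud, its rim is level with the face and its top 4.5 mm above it; fully home the top is 0.5 mm above the face, in a flat copper seat 31 mm across
- badge2 (a joint): how far the second badge is pressed in, m: 0 fully proud, 0.004 fully home; it starts between 0 and 0.0006. It stays where it is left
- badge2_top (a point): top centre of the second badge's dome, brass; at x -78, y 38 mm in the plaque's frame. Made like the first. Each takes about 1.5 N to push in; a shut, flat fingertip sliding lightly on the face or up to 1 mm above it rides over the domes and presses them in, and so does pressing straight down
- badge3 (a joint): how far the third badge is pressed in, m: 0 fully proud, 0.004 fully home; it starts between 0 and 0.0006. It stays where it is left
- badge3_top (a point): top centre of the third badge's dome, brass; at x -78, y -4 mm in the plaque's frame
- badge4 (a joint): how far the fourth badge is pressed in, m: 0 fully proud, 0.004 fully home; it starts between 0 and 0.0006. It stays where it is left
- badge4_top (a point): top centre of the fourth badge's dome, brass; at x -74, y -46 mm in the plaque's frame
- badge5 (a joint): how far the fifth badge is pressed in, m: 0 fully proud, 0.004 fully home; it starts between 0 and 0.0006. It stays where it is left
- badge5_top (a point): top centre of the fifth badge's dome, brass; at x -52, y -83 mm in the plaque's frame
- badge6 (a joint): how far the sixth badge is pressed in, m: 0 fully proud, 0.004 fully home; it starts between 0 and 0.0006. It stays where it is left
- badge6_top (a point): top centre of the sixth badge's dome, brass; at x -20, y -108 mm in the plaque's frame
- badge7 (a joint): how far the seventh badge is pressed in, m: 0 fully proud, 0.004 fully home; it starts between 0 and 0.0006. It stays where it is left
- badge7_top (a point): top centre of the seventh badge's dome, brass, far end of the row; at x 22, y -112 mm in the plaque's frame
- pot_red: small steel paint tin with a red band, 40 mm across, 45 mm tall, standing loose on the black face of the work plaque; origin at the centre of its underside
- pot_yellow: small steel paint tin with a yellow band, 40 mm across, 45 mm tall, standing loose on the finished plaque; origin at the centre of its underside
- tape: roll of blue masking tape lying flat, 76 mm across, 24 mm tall, loose; origin at the centre of its underside
- can_blue: steel paint can with a blue band, 66 mm across, 85 mm tall, loose; origin at the centre of its underside
- can_orange: steel paint can with an orange band, 66 mm across, 85 mm tall, loose; origin at the centre of its underside
- cup: white mug, 76 mm across, 90 mm tall, loose; origin at the centre of its underside
- driver: screwdriver lying loose on the table; origin under its middle

How it is judged:
By the outcome, as a careful person would: the job done as asked, in the order asked, and still so for the second after the job is handed in, with the robot touching nothing.
It also fails if it takes over 42 s, if anything falls off the work surface, if the arm or the gripper's body presses on something with over 40 N, if the wrist force passes 120 N, or if a joint passes its speed limit or range.

## Working session

There is one attempt and no reset: what is moved stays moved. The work goes in short steps, Python scripts to look and compute and a tool call to move; the robot and the scene stay as the last step left them, time stands still between calls to the robot, and variables do not carry over. Pictures are saved under pics/ and viewed, at most 10 in all, crops included, and the job is handed in when it is done.

Besides the shell and the picture viewer there is one more tool, called as name(argument=value, ...), one argument or row to a line, values as JSON. carry_out: Moves the arm, as the interface text tells. Its arguments: {"type":"object","properties":{"steps":{"type":"array","items":{"type":"array"}}},"required":["steps"]}

```bash
mkdir -p pics
cat > h.py <<'E'
from bench import robot
import cv2, numpy as np
def snap(n, f=None):
    s=robot.snapshot(n)
    if f: cv2.imwrite('pics/'+f,s['image'][:,:,::-1])
    np.savez('last_'+n,**{k:np.asarray(v) for k,v in s.items()})
    return s
def load(n): return dict(np.load('last_'+n+'.npz'))
def ray(s,uv,z):
    uv=np.asarray(uv,float).reshape(-1,1,2)
    p=cv2.undistortPoints(uv,s['mtx'],s['D']).reshape(-1,2)
    d=np.c_[p,np.ones(len(p))]@s['R']; c=-s['R'].T@s['t']
    return c+d*((z-c[2])/d[:,2])[:,None]
E
python3 - <<'E'
from h import *
snap('top','top0.png'); snap('scene','scene0.png')
print(robot.get_obs())
E
```

```text
{'time': 0.1, 'joint_positions': array([ 1.16196743e+00,  8.78644640e-02,  1.37211932e+00, -2.42272234e-05,
        1.68358531e+00, -1.03120463e-01]), 'qvel': array([ 0.00107725,  0.00053849, -0.00381046,  0.00130739,  0.00049239,
        0.00019047]), 'joint_torque': array([ 1.98247617e-03, -3.41251159e+01, -3.03302979e+01,  7.19797891e-02,
        3.04759084e-02, -7.84658209e-05]), 'tool_pos': array([0.16535617, 0.52402991, 0.20442209]), 'ee_rot': array([-3.13962424e+00, -1.79499354e-04,  2.83588134e+00]), 'wrist_force': array([-0.02495706,  0.20651594, -0.52103268]), 'wrist_torque': array([-0.00831937, -0.04601995,  0.0002285 ]), 'finger_force': 0.0, 'width': 0.09387421923353}
```

View pics/top0.png

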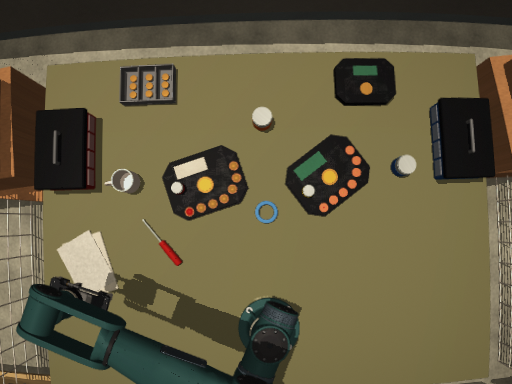

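View pics/scene0.png

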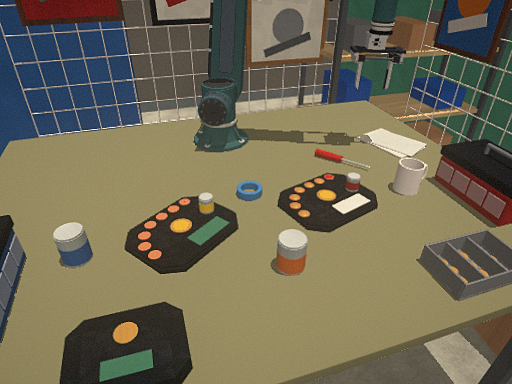

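The top view shows the work plaque with the white card at about (205,183). Its red badge is at (189,212), the row runs via (224,198) to (234,166), and the red tin stands at (177,187), clear of the row. The finished plaque is at (328,176).

```bash
cat >> h.py <<'E'
B=np.array([[-78,80],[-78,38],[-78,-4],[-74,-46],[-52,-83],[-20,-108],[22,-112]])/1000
def fit(P,Q): # Q=R P+t
    pc,qc=P.mean(0),Q.mean(0); U,_,V=np.linalg.svd((P-pc).T@(Q-qc))
    R=V.T@np.diag([1,np.linalg.det(V.T@U.T)])@U.T; return R,qc-R@pc
def blobs(s,box,amin):
    hsv=cv2.cvtColor(s['image'],cv2.COLOR_RGB2HSV)
    m=cv2.inRange(hsv,(0,130,70),(25,255,255))
    M=np.zeros_like(m); u0,v0,u1,v1=box; M[v0:v1,u0:u1]=m[v0:v1,u0:u1]
    n,l,st,c=cv2.connectedComponentsWithStats(M)
    return [(c[i],st[i,4]) for i in range(1,n) if st[i,4]>=amin]
E
python3 - <<'E'
from h import *
s=load('top')
b=blobs(s,(160,145,250,222),12)
for c,a in b: print(c.round(1),a,ray(s,c,.020)[0].round(4))
px=np.array([[189,212],[201,208],[213,203],[224,198],[233,189],[236,177],[234,166]])
C=np.array([c for c,a in b])
idx=[np.argmin(np.hypot(*(C-p).T)) for p in px]; print(idx)
Q=ray(s,C[idx],.020)[:,:2]
R,t=fit(B,Q); print('yaw',np.arctan2(R[1,0],R[0,0]),t)
W=B@R.T+t; print(W.round(4)); print('res mm',((W-Q)*1e3).round(1).tolist())
print('reach',np.hypot(*W.T).round(3))
print('tin',ray(s,[177,187],.063))
E
```

```text
[233.3 165.4] 80 [0.5529 0.1047 0.02  ]
[236.1 177.4] 81 [0.5117 0.0963 0.02  ]
[205.  184.1] 236 [0.4919 0.2026 0.02  ]
[232.  188.5] 79 [0.4745 0.1111 0.02  ]
[223.6 198.3] 79 [0.4421 0.1403 0.02  ]
[212.4 203.5] 81 [0.4254 0.1786 0.02  ]
[200.8 207.4] 82 [0.4133 0.2186 0.02  ]
[189.  211.4] 78 [0.4009 0.2592 0.02  ]
[np.int64(7), np.int64(6), np.int64(5), np.int64(4), np.int64(3), np.int64(1), np.int64(0)]
yaw 0.29909087775823884 [0.49909922 0.20553742]
[[0.401  0.259 ]
 [0.4134 0.2189]
 [0.4257 0.1787]
 [0.4419 0.1398]
 [0.4739 0.1109]
 [0.5118 0.0964]
 [0.5531 0.105 ]]
res mm [[0.1, -0.2], [0.1, 0.3], [0.3, 0.1], [-0.2, -0.5], [-0.6, -0.2], [0.1, 0.2], [0.2, 0.3]]
reach [0.477 0.468 0.462 0.464 0.487 0.521 0.563]
tin [[0.48187004 0.29051179 0.063     ]]
```

Seven badges fit the layout to within 0.6 mm. Now I'll shut the fingers and go above the red badge.

carry_out(
  steps=[
    [[-0.05,-0.03,0.0],0,1],
    [[-0.1,-0.06,0.02],0,1],
    [[-0.15,-0.09,0.04],0,1],
    [[-0.2,-0.12,0.06],0,1],
    [[-0.25,-0.15,0.09],0,1],
    [[-0.29,-0.172,0.11],0,1],
    [[-0.305,-0.182,0.125],0,1],
    [[-0.305,-0.182,0.13],0,1],
    [[-0.305,-0.182,0.13],0,1],
    [[-0.305,-0.182,0.13],0,1],
  ],
)

```text
time: 1.35
tool_pos: [0.4014, 0.2606, 0.0765]
ee_rot: [3.14, 0.001, 2.838]
wrist_force: [-0.3, -0.1, -0.1]
width: 0.0007
finger_force: 0.0
```

Run:
```python
from h import *
s=snap('wrist','w1.png'); o=robot.get_obs(); print(o['tool_pos'],o['ee_rot'],o['wrist_force'],o['width'],o['time'])
```

```text
[0.40148213 0.26048964 0.07646897] [3.14003728e+00 1.12204590e-03 2.83798191e+00] [ 0.58230875  0.19376208 -0.35305835] 0.0005236278349266947 1.4
```

View pics/w1.png

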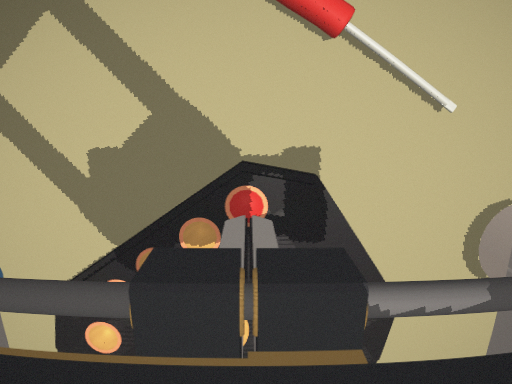

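The wrist view shows the red badge at (246,205), just beyond the shut fingertips at about (248,220), and badge 2 at (200,237). I'll check the plaque's position and height from here.

Run:
```python
from h import *
s=load('wrist')
for c,a in blobs(s,(80,170,280,365),300): print(c.round(1),a,ray(s,c,.020)[0].round(4))
hsv=cv2.cvtColor(s['image'],cv2.COLOR_RGB2HSV); 
# heights from z_map: face, badge, tip
c0=-s['R'].T@s['t']
def h(u,v):
    z=s['z_map'][v,u]; p=cv2.undistortPoints(np.array([[[u,v]]],float),s['mtx'],s['D']).ravel()
    return (s['R'].T@(np.array([p[0],p[1],1])*z-s['t'])).round(4)
for u,v in [(246,205),(200,237),(280,180),(300,200),(330,230),(235,240),(262,240),(400,150),(240,222),(256,222)]: print(u,v,h(u,v))
T=robot.get_obs()['tool_pos']; print('tcp px',cv2.projectPoints(T[None],cv2.Rodrigues(s['R'])[0],s['t'],s['mtx'],s['D'])[0].ravel())
```

```text
[244.  203.3] 1008 [0.4011 0.2576 0.02  ]
[199.2 233.5] 1027 [0.4132 0.2191 0.02  ]
[102.7 337. ] 889 [0.476  0.1108 0.02  ]
[189.8 359.5] 1432 [0.5166 0.1735 0.02  ]
246 205 [0.4014 0.259  0.0248]
200 237 [0.4149 0.2196 0.0231]
280 180 [0.3927 0.2871 0.0185]
300 200 [0.4111 0.2968 0.0189]
330 230 [0.4401 0.312  0.0189]
235 240 [0.3909 0.2577 0.1154]
262 240 [0.3946 0.269  0.1149]
400 150 [0.4018 0.3824 0.0008]
240 222 [0.3917 0.2592 0.0897]
256 222 [0.3943 0.267  0.0891]
tcp px [248.1177304  229.63455633]
```

Both views agree to within 2 mm. Descending to just above the red badge.

carry_out(
  steps=[
    [[0.0,-0.0015,0.015],0,1],
    [[0.0,-0.0015,0.03],0,1],
    [[0.0,-0.0015,0.042],0,1],
    [[0.0,-0.0015,0.048],0,1],
    [[0.0,-0.0015,0.05],0,1],
    [[0.0,-0.0015,0.05],0,1],
  ],
)

```text
time: 2.15
tool_pos: [0.4014, 0.2578, 0.0256]
ee_rot: [3.141, 0.0, 2.836]
wrist_force: [-0.3, 0.2, -0.3]
width: 0.0004
finger_force: 0.0
```

carry_out(
  steps=[
    [[0,0,0.001],0,1],
    [[0,0,0.002],0,1],
    [[0,0,0.003],0,1],
    [[0,0,0.004],0,1],
    [[0,0,0.004],0,1],
  ],
)

```text
time: 2.78
tool_pos: [0.4013, 0.2577, 0.0216]
ee_rot: [3.141, 0.0, 2.836]
wrist_force: [-0.5, -0.1, 0.7]
width: 0.0006
finger_force: 0.3
```

carry_out(
  steps=[
    [[0,0.001,0.0005],0,1],
    [[0,0.001,0.001],0,1],
    [[0,0.001,0.0015],0,1],
    [[0,0.001,0.002],0,1],
    [[0,0.001,0.002],0,1],
  ],
)

```text
time: 3.4
tool_pos: [0.4016, 0.2586, 0.0195]
ee_rot: [3.141, 0.0, 2.836]
wrist_force: [0.1, -0.2, 0.8]
width: 0.0004
finger_force: 0.5
```

carry_out(
  steps=[
    [[0,0,0.0005],0,1],
    [[0,0,0.001],0,1],
    [[0,0,0.001],0,1],
  ],
)

```text
time: 3.78
tool_pos: [0.4015, 0.2586, 0.0185]
ee_rot: [3.141, 0.0, 2.836]
wrist_force: [0.2, -1.1, 1.8]
width: 0.0006
finger_force: 0.7
```

carry_out(
  steps=[
    [[0,0,0.0005],0,1],
    [[0,0,0.0005],0,1],
    [[0,0,0.0005],0,1],
  ],
)

```text
time: 4.15
tool_pos: [0.4016, 0.2587, 0.0184]
ee_rot: [3.141, 0.0, 2.836]
wrist_force: [-1.9, -1.4, 4.5]
width: 0.0004
finger_force: 2.5
```

The red badge is home: the stop is at z = 18.4 mm, with 4.5 N. Next I slide to badge 2.

carry_out(
  steps=[
    [[-0.003,-0.0043,0],0,1],
    [[-0.0058,-0.0086,0],0,1],
    [[-0.0087,-0.0129,0],0,1],
    [[-0.0116,-0.0172,0],0,1],
    [[-0.0145,-0.0215,0],0,1],
    [[-0.0174,-0.0258,0],0,1],
    [[-0.0203,-0.0301,0],0,1],
    [[-0.0232,-0.0344,0],0,1],
    [[-0.0232,-0.0344,0],0,1],
    [[-0.0232,-0.0344,0],0,1],
  ],
)

```text
time: 5.4
tool_pos: [0.4137, 0.218, 0.0183]
ee_rot: [-3.141, 0.001, 2.836]
wrist_force: [-0.8, 2.1, 5.7]
width: 0.0007
finger_force: 3.0
```

carry_out(
  steps=[
    [[-0.003,-0.0042,0],0,1],
    [[-0.0058,-0.0085,0],0,1],
    [[-0.0087,-0.0127,0],0,1],
    [[-0.0116,-0.017,0],0,1],
    [[-0.0145,-0.0212,0],0,1],
    [[-0.0174,-0.0254,0],0,1],
    [[-0.0203,-0.0297,0],0,1],
    [[-0.0233,-0.034,0],0,1],
    [[-0.0233,-0.034,0],0,1],
    [[-0.0233,-0.034,0],0,1],
  ],
)

```text
time: 6.65
tool_pos: [0.4255, 0.1787, 0.0183]
ee_rot: [-3.141, 0.001, 2.836]
wrist_force: [-0.9, 1.4, 6.6]
width: 0.0007
finger_force: 3.1
```

carry_out(
  steps=[
    [[-0.0034,-0.004,0],0,1],
    [[-0.0068,-0.008,0],0,1],
    [[-0.0102,-0.012,0],0,1],
    [[-0.0136,-0.016,0],0,1],
    [[-0.017,-0.02,0],0,1],
    [[-0.0204,-0.024,0],0,1],
    [[-0.0238,-0.028,0],0,1],
    [[-0.0272,-0.032,0],0,1],
    [[-0.0272,-0.032,0],0,1],
    [[-0.0272,-0.032,0],0,1],
  ],
)

```text
time: 7.9
tool_pos: [0.4415, 0.1401, 0.0183]
ee_rot: [-3.141, -0.0, 2.836]
wrist_force: [-0.3, 2.9, 7.9]
width: 0.0006
finger_force: 3.4
```

On track at badge 4. I'll ease the height by 0.2 mm to stay light and go on to 5 and 6.

carry_out(
  steps=[
    [[-0.0049,-0.0023,-0.0002],0,1],
    [[-0.0098,-0.0045,-0.0002],0,1],
    [[-0.0147,-0.0068,-0.0002],0,1],
    [[-0.0196,-0.009,-0.0002],0,1],
    [[-0.0245,-0.0113,-0.0002],0,1],
    [[-0.0294,-0.0135,-0.0002],0,1],
    [[-0.0343,-0.0158,-0.0002],0,1],
    [[-0.0392,-0.018,-0.0002],0,1],
    [[-0.0392,-0.018,-0.0002],0,1],
    [[-0.0392,-0.018,-0.0002],0,1],
  ],
)

```text
time: 9.15
tool_pos: [0.4721, 0.1113, 0.0183]
ee_rot: [-3.14, -0.003, 2.836]
wrist_force: [-3.2, 2.7, 7.3]
width: 0.0006
finger_force: 4.1
```

carry_out(
  steps=[
    [[-0.0051,-0.0003,0],0,1],
    [[-0.0101,-0.0006,0],0,1],
    [[-0.0152,-0.0009,0],0,1],
    [[-0.0203,-0.0012,0],0,1],
    [[-0.0253,-0.0015,0],0,1],
    [[-0.0304,-0.0018,0],0,1],
    [[-0.0354,-0.0021,0],0,1],
    [[-0.0405,-0.0024,0],0,1],
    [[-0.0405,-0.0024,0],0,1],
    [[-0.0405,-0.0024,0],0,1],
  ],
)

```text
time: 10.4
tool_pos: [0.5087, 0.0965, 0.0183]
ee_rot: [-3.138, -0.006, 2.836]
wrist_force: [-6.2, 1.7, 11.0]
width: 0.0007
finger_force: 5.3
```

carry_out(
  steps=[
    [[-0.005,0.002,-0.0004],0,1],
    [[-0.01,0.0053,-0.0005],0,1],
    [[-0.015,0.008,-0.0005],0,1],
    [[-0.02,0.0107,-0.0005],0,1],
    [[-0.025,0.0134,-0.0005],0,1],
    [[-0.03,0.016,-0.0005],0,1],
    [[-0.035,0.0187,-0.0005],0,1],
    [[-0.0395,0.0213,-0.0005],0,1],
    [[-0.0395,0.0213,-0.0005],0,1],
    [[-0.0395,0.0213,-0.0005],0,1],
  ],
)

```text
time: 11.65
tool_pos: [0.5532, 0.1032, 0.0183]
ee_rot: [-3.135, -0.004, 2.836]
wrist_force: [-4.6, -2.1, 7.9]
width: 0.0003
finger_force: 3.9
```

At badge 7 with z = 18.3 mm. Lifting clear and backing off.

carry_out(
  steps=[
    [[0,0,-0.01],0,1],
    [[0,0,-0.04],0,1],
    [[0,0,-0.09],0,1],
    [[0,0,-0.14],0,1],
    [[0.03,0.03,-0.18],0,1],
    [[0.08,0.04,-0.2],0,1],
    [[0.12,0.05,-0.22],0,1],
    [[0.12,0.05,-0.22],0,1],
    [[0.12,0.05,-0.22],0,1],
  ],
)

```text
time: 12.78
tool_pos: [0.4563, 0.1887, 0.2379]
ee_rot: [-3.14, -0.0, 2.835]
wrist_force: [-0.8, -0.2, -0.6]
width: 0.0003
finger_force: 0.0
```

Run:
```python
from h import *
s=snap('wrist','w2.png'); t=snap('scene','s2.png')
o=robot.get_obs(); print(o['tool_pos'],o['wrist_force'],o['time'])
R,tt=fit(B,ray(load('top'),[[189,211.4],[200.8,207.4],[212.4,203.5],[223.6,198.3],[232,188.5],[236.1,177.4],[233.3,165.4]],.02)[:,:2])
W=B@R.T+tt
for n,c in (('wrist',s),('scene',t)):
  px=cv2.projectPoints(np.c_[W,np.full(7,.019)],cv2.Rodrigues(c['R'])[0],c['t'],c['mtx'],c['D'])[0].reshape(-1,2)
  for p in px:
    u,v=p.round().astype(int)
    if not(2<u<510 and 2<v<382): print(n,u,v,'out');continue
    z=np.median(c['z_map'][v-1:v+2,u-1:u+2]); q=cv2.undistortPoints(p[None,None],c['mtx'],c['D']).ravel()
    print(n,u,v,(c['R'].T@(np.array([q[0],q[1],1])*z-c['t'])).round(4))
```

```text
[0.45639424 0.1884716  0.23715283] [-0.05243959  0.26425789  0.72038697] 12.875
wrist 293 102 [0.4011 0.259  0.0195]
wrist 262 123 [0.4134 0.2189 0.019 ]
wrist 233 144 [0.4257 0.1788 0.0195]
wrist 206 167 [0.4419 0.1397 0.0187]
wrist 192 199 [0.4736 0.1111 0.0199]
wrist 191 231 [0.5116 0.0964 0.0193]
wrist 209 258 [0.4224 0.1903 0.3474]
scene 329 176 [0.4015 0.2588 0.0193]
scene 319 179 [0.412  0.2197 0.018 ]
scene 309 184 [0.4262 0.1785 0.0193]
scene 299 188 [0.4389 0.1412 0.0168]
scene 294 196 [0.4745 0.1105 0.0195]
scene 295 204 [0.5113 0.0965 0.0187]
scene 304 212 [0.5521 0.1054 0.0182]
```

View pics/w2.png

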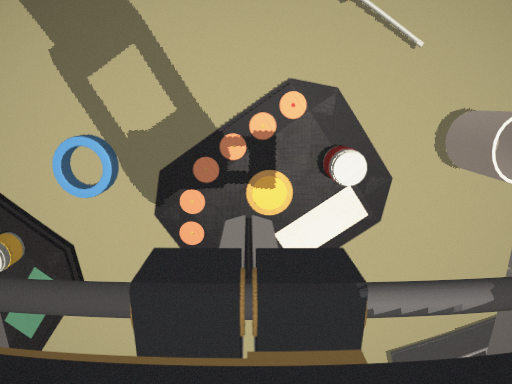

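View pics/s2.png

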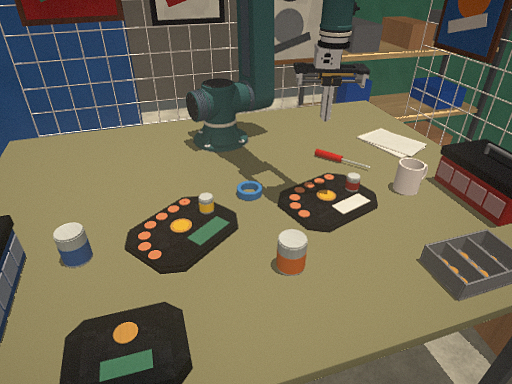

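All seven badges now show as flat copper seats, matching the finished plaque: wrist (293,102) to (191,231), scene (329,176) to (304,212). Their tops measure about 18–19.5 mm. Nothing else has moved and the arm is clear.

```bash
python3 -c "
from bench import robot; print(robot.close_job())"
```

```text
the job is handed in; nothing more can be done
None
```

All seven badges on the white-card plaque measure home after one low run from the red badge to the far end; nothing else looks moved, the arm is clear, and the job was handed in at about 13 s.

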